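# Mesh a splined yoke onto a gearbox shaft and press it home

## Robot

A 7-joint arm with a two-finger parallel gripper is mounted at the origin on the work surface. World frame = base frame: x ahead of the robot, y to its left, z up, the work surface at z = 0. Lengths are in mm, angles in rad, forces in N, time in s.
With the tool pointing down it reaches from about 425 to 875 mm from the base axis. Payload 8.4 kg.
Tool frame: the origin (TCP) lies midway between the tips of the shut fingers; the grasp point (between the pads) lies robot.hold_point_z behind it (robot.hold_point_z is the distance from the TCP to the grasp point, in mm); z points along the fingers, y is the line along which they close (so a half turn about z gives the same grasp; the last joint's range is limited). The gripper opens to 87 mm and grips with 3 to 60 N. Pads are 19 mm wide; open, the fingers measure 117 mm over their backs; the gripper's body (75 mm by 190 mm) begins 51 mm behind the grasp point.
Start: joints at [-0.099, 0.333, 0.04, 1.465, -0.013, 1.343, -0.059], TCP at [649.972, -0.012, 222.546] pointing down, gripper open.
Joint ranges: [-2.58, 2.58], [-0.38, 2.09], [-1.3, 1.39], [0.25, 2.4], [-1.5, 4.64], [0.08, 2.09], [-2.65, 2.65]. Speed limits (rad/s): [2.22, 2.22, 2.79, 2.79, 3.14, 3.14, 3.14].

## Interface

Orientations are given as a unit quaternion [w, x, y, z].
In Python, from rig import robot, read_camera, workorder gives the robot as it stands.
- The arm moves only by the tool step_arm, never from a script. Its argument "commands" is a list of rows, each an object with "offset": the shift along the world's x, y, z in mm, a list of three; "angular": the turn, a rotation vector about the world's x, y, z in degrees, a list of three. In form: [{"offset": [dx, dy, dz], "angular": [rx, ry, rz]}, ...]. A call has 1 to 10 rows; each row is the pose to reach, as a shift and turn from the pose commanded when the call began; what a row does not reach only later rows make up. A row lasts 1/8 s, in which the tool goes at most 62.5 mm and 10.7 degrees, less where a joint would pass 70% of its speed; a pose out of reach is approached as far as the arm can. A call with a gripper value outside its range is refused whole. "fingers" is the finger opening in mm, from 0 to 87, set as the call begins (left out, the last holds). The fingers move at their own pace and stop on an object; "newtons" is the grip in N (left out, the last holds). Time passes only in rows, so rows that repeat a pose let the fingers close. It gives the time, the measured TCP pose, the force, the opening and the grip force at its end, in the units of the state.
- robot.state(): the state, without advancing time (a new reading comes with each control period).
- read_camera(name): name is "scene" or "side" or "wrist"; returns a dict with "pixels" (400x640x3 uint8, red, green, blue), "K" (3x3 intrinsics, pixels), "origin" and "rotation" of the camera in the world; the wrist camera has in their place "T_tool_cam" (4x4, takes a point from camera to tool coordinates, whose origin is the TCP and whose axes are the flange's). Camera axes: x right, y down, z forward; pixel columns grow to the right and rows downward; lengths in mm; the calibration is good to about 2 mm. A picture is of the moment at which its call begins: read the wrist's pose just before it. There is no depth.
- workorder.sign_off(): hands the job in; it is judged then, once.
The state is a dict: "clock": time; "qpos": joint angles; "qd": joint speeds; "effort": joint torques, N m; "tool_pos": TCP position; "tcp_rot": TCP orientation; "force": force on the tool from outside, world axes, zero at the start; "wrist_torque": the same for the moment, N m; "width": finger opening in mm; "finger_force": force on a finger pad.
Only numpy, scipy, OpenCV 4.12 (cv2) and the standard library are available. Lean on these libraries where they do the work, as an engineer would, in place of code of your own. Each camera call takes 0.05 s, during which the arm holds its last target. There are 200 camera calls.

## Task

The blue two-armed yoke is standing on the nose of the gearbox's splined shaft, its teeth resting on top of the shaft's teeth. Rock it round by its posts until the teeth mesh and it drops, then press it straight down past the stiff orange seal collar until it is fully home, level and left alone. Work gently (never more than about 60 N on the yoke) and leave the other things on the bench where they are.

Things in the scene. Friction and masses are not known exactly. Their poses are not given: they have to be found in the camera images.
- gearbox: grey gearbox bolted to the bench: 190 x 190 x 12 mm base plate, 150 mm square case, round steel boss on top. Origin: centre of its underside, on the bench; z up. Its top face is 80 mm above the origin. An upright splined shaft, locked so that it cannot turn, stands on its z axis.
- shaft_foot (a point): foot of the shaft's axis on the gearbox's top face. Six straight teeth, 60 degrees apart, 8 mm wide, 58 mm across the tips, reach 40 mm up from here; then a plain nose 40 mm across up to 72 mm. How the teeth are turned about the axis differs every time, is unrelated to the gearbox's yaw, and is hidden under the yoke: it must be found by feel
- collar (a joint): orange plastic seal collar round the teeth, 77 mm across, 10 mm high, its top 28 mm above the gearbox's top face at 0. Value: how far it has slid down, 0 to 0.018 m. It is stiff: it slides under about 22 N (the yoke's weight, 6 to 10 N, counts towards that) and stays where it is left
- yoke: loose blue yoke, 0.65 to 1 kg: barrel 79 mm across, 75 mm high, closed flat top, open below; level arms along its own +y and -y, 26 mm wide, 12 mm thick, ending 102 mm from its axis, upper faces 37 mm above the origin. Origin: centre of its underside, z up. Origin above the gearbox's origin: 114 mm at the start (tooth on tooth), 103 to 108 mm meshed and resting on the collar, 90 mm fully home
- yoke_cap (a point): centre of the yoke's flat top, 75 mm above its origin: the place to press down; a bright steel disc 36 mm across marks it
- post_a (a point): top centre of the upright steel post on the yoke's +y arm: 18 mm diameter, 35 mm tall above the arm, 85 mm from the yoke's axis. Before meshing the yoke turns freely either way with 1 to 4 N at a post; a mesh lies 0.15 to 0.8 rad away in each direction
- post_b (a point): top centre of the like post on the yoke's -y arm. Pushed round slowly the yoke drops of itself at the first mesh (it may hang until the push is released); then it has only about 0.09 rad of play either way and the force on a post rises sharply
- sleeve: bystander: dark stepped steel sleeve standing up, 64 mm across, 90 mm high; origin under its centre
- bearing: bystander: steel bearing ring lying flat, 72 mm across, 22 mm high; origin under its centre
- grease: bystander: grease can with a yellow label, 68 mm across, 85 mm high; origin under its centre
- wrench: bystander: steel wrench lying flat along its own x, 190 mm long; origin under its middle
- mallet: bystander: hammer lying flat along its own x, 240 mm long; origin under its middle
- bushing: bystander: solid brass bushing standing up, 48 mm across, 50 mm high; origin under its centre
Not all that is in view belongs to the job. What is shaped like the yoke but white is not meant.

How it is judged (in metres and radians):
On the way:
1. the yoke's teeth have meshed: it has dropped at least 4.5 mm on the shaft (z of yoke in the frame of gearbox below 0.1095 m and horizontal distance between yoke and gearbox below 0.004 m), for 0.1 s.
At the end, for the whole second after the job is handed in: the yoke is on the shaft's axis (within 4 mm), its underside no more than 92.5 mm above the gearbox's underside (fully home is 90 mm), upright within 0.05 rad, released and at rest (z of yoke in the frame of gearbox below 0.0925 m and horizontal distance between yoke and gearbox below 0.004 m and angle between yoke's own z axis and vertical below 0.05 rad and linear speed of yoke below 0.01 m/s and angular speed of yoke below 0.05 rad/s); the robot touches nothing.
It fails at once if the yoke is pushed with more than 60 N (contact force between any of the fingers, the arm and yoke above 60 N).
It fails at once if a bystander (sleeve, bearing, grease can, wrench, hammer, bushing) is moved more than 30 mm (distance of any of sleeve, bearing, grease, wrench, mallet, bushing from where it was at the start of the episode above 0.03 m).
It also fails if it takes over 51 s, if anything falls off the work surface, if the arm or the gripper's body presses on something with over 40 N, if the wrist force passes 120 N, or if a joint passes its speed limit or range.

## Working session

There is one attempt and no reset: what is moved stays moved. The work goes in short steps, Python scripts to look and compute and a tool call to move; the robot and the scene stay as the last step left them, time stands still between calls to the robot, and variables do not carry over. Pictures are saved under pics/ and viewed, at most 10 in all, crops included, and the job is handed in when it is done.

Besides the shell and the picture viewer there is one more tool, called after "Request:" as a command line: name --argument value ..., lists and objects as JSON in quotes. step_arm: Moves the arm, as the interface text tells. Its arguments: {"type":"object","properties":{"commands":{"type":"array"},"fingers":{"type":"number"},"newtons":{"type":"number"}},"required":["commands"]}

```bash
mkdir -p pics
python3 - <<'E'
from rig import robot, read_camera
import cv2
for n in("scene","side"):
    c=read_camera(n); cv2.imwrite(f"pics/{n}0.png",c["pixels"][:,:,::-1]); print(n,c["K"],c["origin"],c["rotation"])
s=robot.state(); print(s, robot.hold_point_z)
E
```

```text
scene [[432.8459466    0.         325.01540249]
 [  0.         432.8459466  194.29710669]
 [  0.           0.           1.        ]] [1218.7542091  -527.63909523  882.51314018] [-0.37669111  0.81564635  0.40335288 -0.17358371]
side [[453.5386949    0.         322.36512766]
 [  0.         453.5386949  199.9000835 ]
 [  0.           0.           1.        ]] [ -5.58922016 690.65849608 724.27934629] [ 0.16220806 -0.29946404  0.83019777 -0.44134057]
{'clock': 0.1, 'qpos': array([-0.09923529,  0.33382531,  0.03987794,  1.4662078 , -0.01337121,
        1.34329021, -0.05850779]), 'qd': array([-0.00067249, -0.00232644, -0.00053397, -0.00185004, -0.00195759,
       -0.00132894,  0.00032959]), 'effort': array([ 3.73962146e-03, -6.57807541e+01,  1.33961700e+00, -4.04708719e+01,
       -5.96434018e-02,  4.10120690e-02, -6.81097418e-06]), 'tool_pos': array([ 6.49566898e+02, -1.70100370e-02,  2.21745718e+02]), 'tcp_rot': array([-4.71309747e-04,  7.07101743e-01,  7.07111440e-01, -5.60881253e-04]), 'force': array([-0.3562442 , -0.89578242,  0.34982471]), 'wrist_torque': array([-0.00305064,  0.00750334, -0.01705563]), 'finger_force': 0.0, 'width': 86.9480395220921} 18.700000000000003
```

View pics/scene0.png

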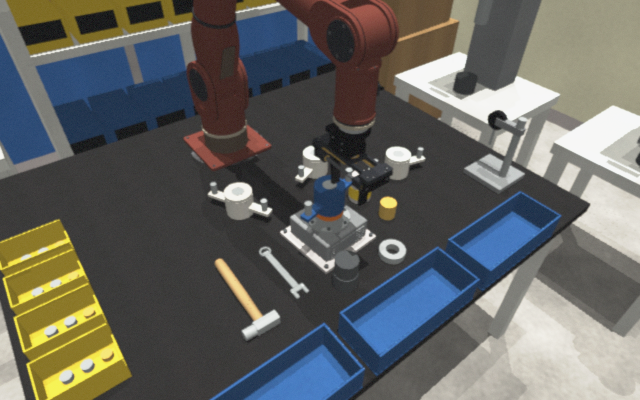

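View pics/side0.png

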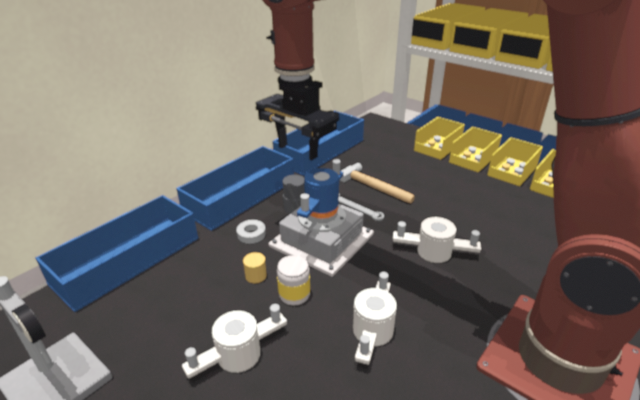

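Scene view: the blue yoke is at about (330,195) on the grey gearbox, and the white look-alikes are at (238,200), (398,163) and (315,160). Side view: the blue yoke is at (322,185), with white ones at (437,240), (375,315) and (236,340). Only the blue one on the gearbox fits the description. I'll enlarge both views to confirm it.

```bash
cat > h.py <<'E'
import numpy as np, cv2
from scipy.spatial.transform import Rotation as R
from rig import robot, read_camera
def rot(q): q=np.asarray(q); return R.from_quat(np.r_[q[1:],q[0]]).as_matrix() if q.size==4 else q
def cam(n):
    c=read_camera(n)
    if "rotation" in c: return c["pixels"],c["K"],np.array(c["origin"]),rot(c["rotation"])
def cast(K,o,Rm,uv,z):
    d=Rm@np.linalg.solve(K,[uv[0],uv[1],1]); return o+d*(z-o[2])/d[2]
def proj(K,o,Rm,p):
    q=K@(Rm.T@(np.asarray(p)-o)); return q[:2]/q[2]
E
python3 - <<'E'
import cv2,numpy as np
a=cv2.imread("pics/side0.png")[140:280,260:380]; b=cv2.imread("pics/scene0.png")[150:290,270:390]
cv2.imwrite("pics/crop0.png",np.hstack([cv2.resize(x,(400,467),interpolation=cv2.INTER_CUBIC) for x in(a,b)]))
E
```

```text
(no output)
```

View pics/crop0.png

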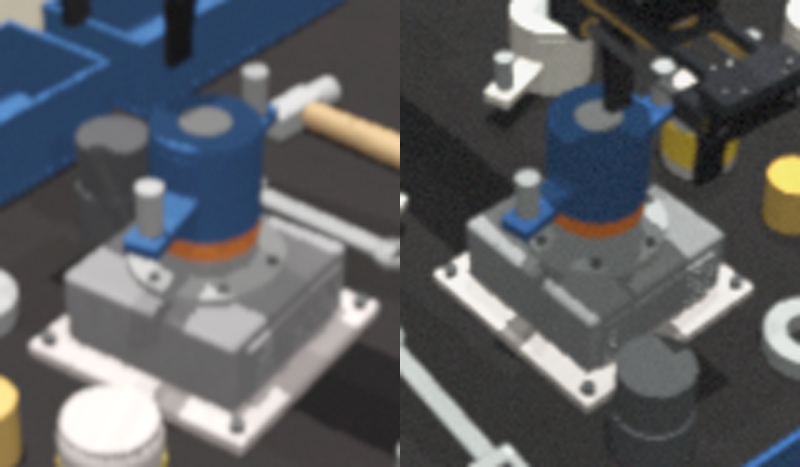

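The crop confirms it: the blue yoke on the gearbox, with cap and posts visible in both views. Side: cap (321.5,176.3), posts (336.5,161.3) and (305,196). Scene: cap (330,184.8), posts (349,169.8) and (308.4,203.4).

Run:
```python
from h import *
for n,pts in (("side",[(321.5,176.3),(336.5,161.3),(305,196.1)]),("scene",[(330,184.8),(348.9,169.8),(308.4,203.4)])):
    _,K,o,r=cam(n)
    P=[cast(K,o,r,p,z) for p,z in zip(pts,(189,186,186))]
    print(n,np.round(P,1), np.linalg.norm(P[1]-P[2]), (P[1]+P[2])/2)
c=read_camera("wrist"); cv2.imwrite("pics/w0.png",c["pixels"][:,:,::-1]); print(c["K"],c["T_tool_cam"],robot.state()["tool_pos"])
```

```text
side [[570.2   7.4 189. ]
 [590.7 -74.  186. ]
 [547.7  89.7 186. ]] 169.30887762576015 [569.20687581   7.86929149 186.        ]
scene [[576.9   6.3 189. ]
 [555.4  87.  186. ]
 [597.9 -76.2 186. ]] 168.58362584768653 [576.63976826   5.38626146 186.        ]
[[312.01897794   0.         321.8610555 ]
 [  0.         312.01897794 195.18262875]
 [  0.           0.           1.        ]] [[-4.06520951e-04 -9.60250603e-01 -2.79139058e-01  7.66259335e+01]
 [ 9.99999906e-01 -4.32683271e-04  3.21110898e-05  2.07245537e-01]
 [-1.51613494e-04 -2.79139018e-01  9.60250689e-01 -1.61314309e+02]
 [ 0.00000000e+00  0.00000000e+00  0.00000000e+00  1.00000000e+00]] [ 6.49770121e+02 -2.01138335e-02  2.22113747e+02]
```

View pics/w0.png

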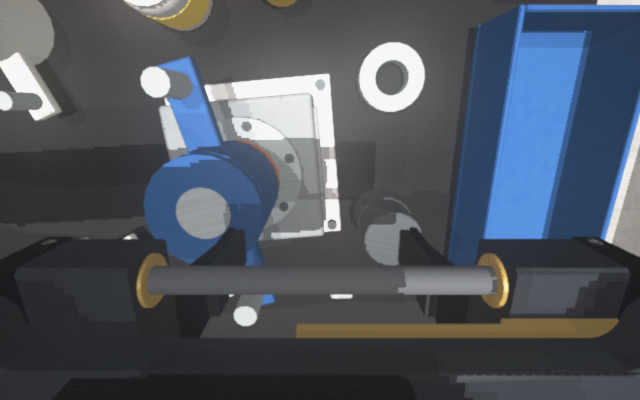

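The wrist view shows the cap disc at (203,213), with posts at (156,82) and (245,315). I'll combine it with the other two.

Run:
```python
from h import *
s=robot.state(); Rt=rot(s["tcp_rot"]); c=read_camera("wrist"); T=np.array(c["T_tool_cam"])
o=s["tool_pos"]+Rt@T[:3,3]; r=Rt@T[:3,:3]
P=[cast(c["K"],o,r,p,z) for p,z in zip([(203,213),(156,82),(245,315)],(189,186,186))]
print(np.round(P,1),np.linalg.norm(P[1]-P[2]),(P[1]+P[2])/2,s["clock"])
```

```text
[[571.5   7.9 189. ]
 [551.1  89.5 186. ]
 [592.9 -73.3 186. ]] 168.14237906158434 [571.99096256   8.08203998 186.        ] 0.25
```

Request:
step_arm --commands '[{"offset": [-20, 18, 0], "angular": [0, 0, 3]}, {"offset": [-40, 36, 0], "angular": [0, 0, 6]}, {"offset": [-60, 54, 0], "angular": [0, 0, 10]}, {"offset": [-80, 72, 0], "angular": [0, 0, 14.5]}, {"offset": [-98.5, 89.6, 0], "angular": [0, 0, 14.5]}, {"offset": [-98.5, 89.6, 0], "angular": [0, 0, 14.5]}, {"offset": [-98.5, 89.6, 0], "angular": [0, 0, 14.5]}]' --fingers 40

```text
clock: 1.18
tool_pos: [551.9, 88.9, 222.7]
tcp_rot: [0.0, 0.612, 0.79, 0.0]
force: [-0.5, -0.4, 0.2]
width: 40.5
finger_force: 0.0
```

Run:
```python
from h import *
s=robot.state(); print(s["tool_pos"],s["width"],s["clock"])
ims=[]
for n in("side","scene"):
    a,K,o,r=cam(n); p=proj(K,o,r,(552,89,186)).astype(int); q=a[p[1]-60:p[1]+60,p[0]-60:p[0]+60,::-1]; print(p)
    ims.append(cv2.resize(q,(400,400),interpolation=cv2.INTER_CUBIC))
cv2.imwrite("pics/c1.png",np.hstack(ims))
```

```text
[551.91656729  88.93072975 222.65761411] 40.548129108835795 1.175
[303 195]
[348 168]
```

View pics/c1.png

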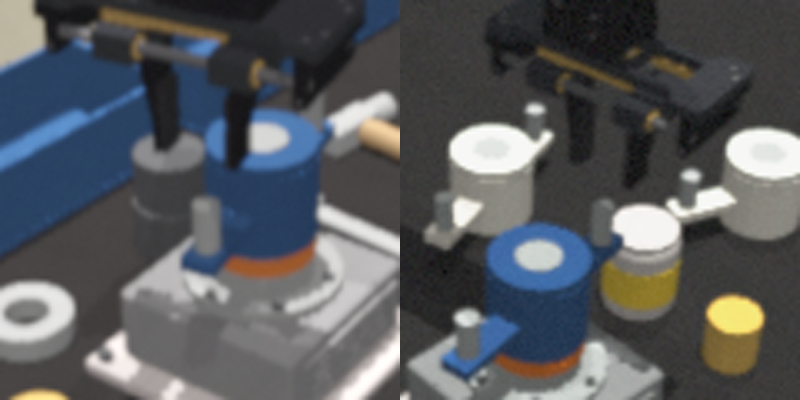

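Both views show the open fingers evenly straddling the post, at (205,215) in the side half and (602,222) in the scene half. Descending.

Request:
step_arm --commands '[{"offset": [0, 0, -12], "angular": [0, 0, 0]}, {"offset": [0, 0, -24], "angular": [0, 0, 0]}, {"offset": [0, 0, -36], "angular": [0, 0, 0]}, {"offset": [0, 0, -48], "angular": [0, 0, 0]}, {"offset": [0, 0, -59], "angular": [0, 0, 0]}, {"offset": [0, 0, -59], "angular": [0, 0, 0]}, {"offset": [0, 0, -59], "angular": [0, 0, 0]}]' --fingers 30

```text
clock: 2.15
tool_pos: [551.7, 89.6, 163.9]
tcp_rot: [0.0, 0.612, 0.791, 0.0]
force: [-0.7, -1.0, 0.5]
width: 29.8
finger_force: 0.0
```

Run:
```python
import numpy as np
c=np.array([572.5,7.3]);a0=104.5
p=lambda d:c+85*np.array([np.cos(np.radians(a0+d)),np.sin(np.radians(a0+d))])
for d in range(-2,-50,-2): print(d,np.round(p(d)-p(0),1))
```

```text
-2 [2.9 0.7]
-4 [5.8 1.3]
-6 [8.7 1.8]
-8 [11.7  2.2]
-10 [14.6  2.4]
-12 [17.6  2.6]
-14 [20.5  2.7]
-16 [23.5  2.7]
-18 [26.5  2.5]
-20 [29.4  2.3]
-22 [32.4  2. ]
-24 [35.3  1.5]
-26 [38.2  1. ]
-28 [41.1  0.4]
-30 [44.  -0.4]
-32 [46.8 -1.2]
-34 [49.7 -2.2]
-36 [52.4 -3.2]
-38 [55.2 -4.3]
-40 [57.9 -5.6]
-42 [60.5 -6.9]
-44 [63.1 -8.3]
-46 [65.7 -9.8]
-48 [ 68.2 -11.4]
```

Request:
step_arm --commands '[{"offset": [2.9, 0.7, 0], "angular": [0, 0, -2]}, {"offset": [4.4, 1.0, 0], "angular": [0, 0, -3]}, {"offset": [5.8, 1.3, 0], "angular": [0, 0, -4]}, {"offset": [7.3, 1.6, 0], "angular": [0, 0, -5]}, {"offset": [8.7, 1.8, 0], "angular": [0, 0, -6]}, {"offset": [10.2, 2.0, 0], "angular": [0, 0, -7]}, {"offset": [11.7, 2.2, 0], "angular": [0, 0, -8]}, {"offset": [13.1, 2.3, 0], "angular": [0, 0, -9]}, {"offset": [14.6, 2.4, 0], "angular": [0, 0, -10]}]'

```text
clock: 3.28
tool_pos: [566.1, 92.1, 163.5]
tcp_rot: [-0.0, 0.679, 0.734, -0.0]
force: [-0.9, 0.1, -0.1]
width: 29.9
finger_force: 0.6
```

Request:
step_arm --commands '[{"offset": [1.5, 0.1, 0], "angular": [0, 0, -1]}, {"offset": [3, 0.2, 0], "angular": [0, 0, -2]}, {"offset": [4.4, 0.3, 0], "angular": [0, 0, -3]}, {"offset": [5.9, 0.3, 0], "angular": [0, 0, -4]}, {"offset": [7.4, 0.3, 0], "angular": [0, 0, -5]}, {"offset": [8.9, 0.3, 0], "angular": [0, 0, -6]}]'

```text
clock: 4.03
tool_pos: [575.1, 92.2, 163.5]
tcp_rot: [0.0, 0.717, 0.697, -0.0]
force: [-0.4, -1.1, 1.0]
width: 30.2
finger_force: 0.6
```

Request:
step_arm --commands '[{"offset": [1.5, 0, 0], "angular": [0, 0, -1]}, {"offset": [3, -0.2, 0], "angular": [0, 0, -2]}, {"offset": [4.4, -0.3, 0], "angular": [0, 0, -3]}, {"offset": [5.9, -0.4, 0], "angular": [0, 0, -4]}, {"offset": [7.4, -0.5, 0], "angular": [0, 0, -5]}, {"offset": [8.9, -0.7, 0], "angular": [0, 0, -6]}]'

```text
clock: 4.78
tool_pos: [583.9, 91.6, 163.5]
tcp_rot: [-0.0, 0.752, 0.659, -0.0]
force: [-0.9, -0.6, 0.4]
width: 30.0
finger_force: 0.6
```

Run:
```python
from h import *
s=robot.state(); print(s["tool_pos"],s["force"],s["clock"])
ims=[]
for n in("side","scene"):
    a,K,o,r=cam(n); p=proj(K,o,r,(572,15,170)).astype(int); q=a[p[1]-60:p[1]+60,p[0]-60:p[0]+60,::-1]; print(p)
    ims.append(cv2.resize(q,(400,400),interpolation=cv2.INTER_CUBIC))
cv2.imwrite("pics/c2.png",np.hstack(ims))
```

```text
[583.92239604  91.56840526 163.51476751] [-0.85226768 -0.55212763  0.43578557] 4.775
[318 184]
[331 188]
```

View pics/c2.png

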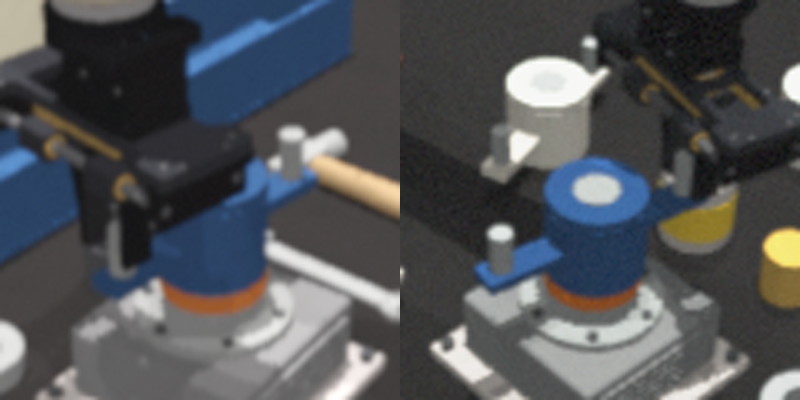

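The yoke is turning with the fingers: the near post in the scene half moved from (467,325) to (500,240). The collar is still fully visible, so it hasn't dropped yet. Continuing.

Request:
step_arm --commands '[{"offset": [1.5, -0.2, 0], "angular": [0, 0, -1]}, {"offset": [2.9, -0.5, 0], "angular": [0, 0, -2]}, {"offset": [4.4, -0.7, 0], "angular": [0, 0, -3]}, {"offset": [5.8, -1, 0], "angular": [0, 0, -4]}, {"offset": [7.3, -1.3, 0], "angular": [0, 0, -5]}, {"offset": [8.7, -1.6, 0], "angular": [0, 0, -6]}]'

```text
clock: 5.62
tool_pos: [592.7, 90.0, 163.5]
tcp_rot: [-0.0, 0.786, 0.619, -0.0]
force: [-1.5, -1.1, -0.7]
width: 30.1
finger_force: 0.7
```

-28 to -34: (8.6,-2.6).

Request:
step_arm --commands '[{"offset": [1.5, -0.4, 0], "angular": [0, 0, -1]}, {"offset": [2.9, -0.8, 0], "angular": [0, 0, -2]}, {"offset": [4.3, -1.2, 0], "angular": [0, 0, -3]}, {"offset": [5.7, -1.6, 0], "angular": [0, 0, -4]}, {"offset": [7.2, -2.1, 0], "angular": [0, 0, -5]}, {"offset": [8.6, -2.6, 0], "angular": [0, 0, -6]}]'

```text
clock: 6.38
tool_pos: [601.3, 87.4, 163.5]
tcp_rot: [-0.0, 0.817, 0.577, 0.0]
force: [-1.6, 0.3, -1.2]
width: 30.2
finger_force: 0.6
```

Request:
step_arm --commands '[{"offset": [1.4, -0.5, 0], "angular": [0, 0, -1]}, {"offset": [2.7, -1.0, 0], "angular": [0, 0, -2]}, {"offset": [4.1, -1.6, 0], "angular": [0, 0, -3]}, {"offset": [5.5, -2.1, 0], "angular": [0, 0, -4]}, {"offset": [6.9, -2.7, 0], "angular": [0, 0, -5]}, {"offset": [8.2, -3.4, 0], "angular": [0, 0, -6]}]'

```text
clock: 7.12
tool_pos: [609.2, 84.2, 163.6]
tcp_rot: [-0.0, 0.846, 0.533, -0.0]
force: [-1.2, 0.8, 1.2]
width: 29.7
finger_force: 0.9
```

Request:
step_arm --commands '[{"offset": [1.3, -0.6, 0], "angular": [0, 0, -1]}, {"offset": [2.6, -1.3, 0], "angular": [0, 0, -2]}, {"offset": [3.9, -2.0, 0], "angular": [0, 0, -3]}, {"offset": [5.2, -2.7, 0], "angular": [0, 0, -4]}]'

```text
clock: 7.62
tool_pos: [614.6, 81.3, 163.6]
tcp_rot: [-0.0, 0.864, 0.503, -0.0]
force: [-1.9, 0.9, 1.5]
width: 30.1
finger_force: 0.9
```

Run:
```python
from h import *
s=robot.state(); print(s["tool_pos"],s["force"],s["finger_force"],s["clock"])
ims=[]
for n in("side","scene"):
    a,K,o,r=cam(n); p=proj(K,o,r,(572,15,170)).astype(int); q=a[p[1]-60:p[1]+60,p[0]-60:p[0]+60,::-1]; print(p)
    ims.append(cv2.resize(q,(400,400),interpolation=cv2.INTER_CUBIC))
cv2.imwrite("pics/c3.png",np.hstack(ims))
```

```text
[614.639091    81.26321604 163.57133965] [-1.91322164  0.88657474  1.50594471] 0.8684877119958401 7.625
[318 184]
[331 188]
```

View pics/c3.png

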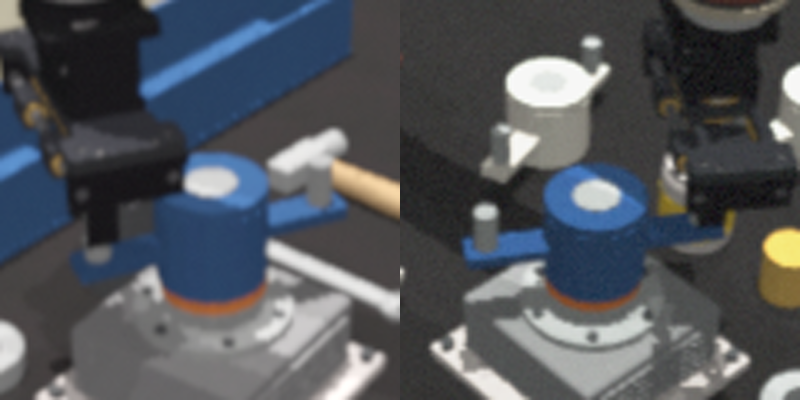

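The yoke has dropped: in the scene half the cap moved from row 188 to 195, about 6 mm, and the orange band is narrower. Next I back off, lift and shut the fingers.

Request:
step_arm --commands '[{"offset": [-1.3, 0.7, 0], "angular": [0, 0, 1]}, {"offset": [-2.6, 1.4, 0], "angular": [0, 0, 2]}, {"offset": [-5.2, 2.7, 0], "angular": [0, 0, 4]}, {"offset": [-5.2, 2.7, 0], "angular": [0, 0, 4]}, {"offset": [-5.2, 2.7, 10], "angular": [0, 0, 4]}, {"offset": [-5.2, 2.7, 25], "angular": [0, 0, 4]}, {"offset": [-5.2, 2.7, 40], "angular": [0, 0, 4]}, {"offset": [-5.2, 2.7, 55], "angular": [0, 0, 4]}, {"offset": [-5.2, 2.7, 55], "angular": [0, 0, 4]}]'

```text
clock: 8.85
tool_pos: [610.2, 84.1, 220.4]
tcp_rot: [0.0, 0.846, 0.534, 0.001]
force: [-0.0, -0.6, -0.5]
width: 29.9
finger_force: 0.0
```

Request:
step_arm --commands '[{"offset": [-12, -25, 0], "angular": [0, 0, 0]}, {"offset": [-24, -52, 0], "angular": [0, 0, 0]}, {"offset": [-36.6, -77, 0], "angular": [0, 0, 0]}, {"offset": [-36.6, -77, 0], "angular": [0, 0, 0]}, {"offset": [-36.6, -77, -12], "angular": [0, 0, 0]}, {"offset": [-36.6, -77, -20], "angular": [0, 0, 0]}, {"offset": [-36.6, -77, -20], "angular": [0, 0, 0]}]' --fingers 0 --newtons 20

```text
clock: 9.72
tool_pos: [572.3, 7.8, 197.1]
tcp_rot: [-0.001, 0.845, 0.534, -0.001]
force: [-0.4, 0.7, 0.3]
width: 0.2
finger_force: 0.0
```

Run:
```python
from h import *
s=robot.state(); print(s["tool_pos"],s["force"],s["width"],s["clock"])
ims=[]
for n in("side","scene"):
    a,K,o,r=cam(n); p=proj(K,o,r,(572,8,170)).astype(int); q=a[p[1]-40:p[1]+60,p[0]-50:p[0]+50,::-1]
    ims.append(cv2.resize(q,(400,400),interpolation=cv2.INTER_CUBIC))
cv2.imwrite("pics/c4.png",np.hstack(ims))
```

```text
[572.26417662   7.77156139 197.10283637] [-0.39093598  0.67575436  0.34245192] 0.23901731251474134 9.725
```

View pics/c4.png

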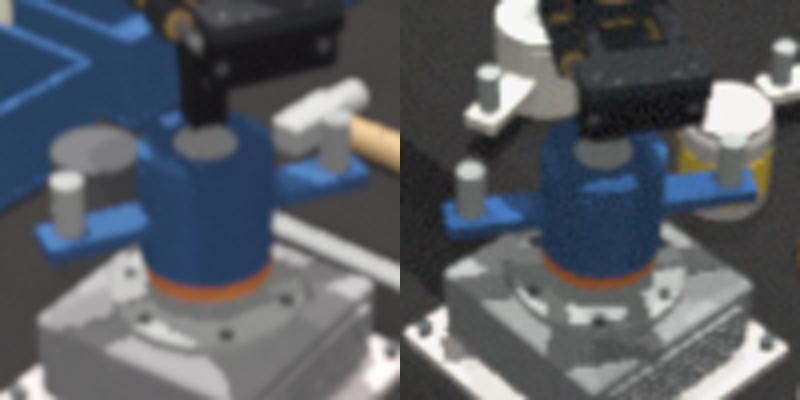

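The fingers are shut over the disc centre, at (205,140) in the side half and (600,150) in the scene half. The yoke is seated on the collar. Pressing gently.

Request:
step_arm --commands '[{"offset": [0, 0, -5], "angular": [0, 0, 0]}, {"offset": [0, 0, -10], "angular": [0, 0, 0]}, {"offset": [0, 0, -12], "angular": [0, 0, 0]}, {"offset": [0, 0, -14], "angular": [0, 0, 0]}, {"offset": [0, 0, -16], "angular": [0, 0, 0]}, {"offset": [0, 0, -18], "angular": [0, 0, 0]}]'

```text
clock: 10.58
tool_pos: [573.3, 7.0, 182.4]
tcp_rot: [0.0, 0.846, 0.534, 0.001]
force: [-5.1, -0.3, 14.6]
width: 0.5
finger_force: 7.3
```

Request:
step_arm --commands '[{"offset": [0, 0, -1], "angular": [0, 0, 0]}, {"offset": [0, 0, -2], "angular": [0, 0, 0]}, {"offset": [0, 0, -3], "angular": [0, 0, 0]}, {"offset": [0, 0, -4], "angular": [0, 0, 0]}, {"offset": [0, 0, -5], "angular": [0, 0, 0]}, {"offset": [0, 0, -6], "angular": [0, 0, 0]}]'

```text
clock: 11.32
tool_pos: [573.3, 7.0, 176.7]
tcp_rot: [0.0, 0.846, 0.534, 0.001]
force: [-5.2, -0.1, 13.9]
width: 0.4
finger_force: 7.2
```

Request:
step_arm --commands '[{"offset": [0, 0, -1.2], "angular": [0, 0, 0]}, {"offset": [0, 0, -2.4], "angular": [0, 0, 0]}, {"offset": [0, 0, -3.6], "angular": [0, 0, 0]}, {"offset": [0, 0, -4.8], "angular": [0, 0, 0]}, {"offset": [0, 0, -6], "angular": [0, 0, 0]}, {"offset": [0, 0, -7.2], "angular": [0, 0, 0]}, {"offset": [0, 0, -8.4], "angular": [0, 0, 0]}]'

```text
clock: 12.2
tool_pos: [573.3, 7.0, 168.2]
tcp_rot: [0.0, 0.846, 0.534, 0.001]
force: [-5.8, -0.2, 14.8]
width: 0.4
finger_force: 7.2
```

Request:
step_arm --commands '[{"offset": [0, 0, -1], "angular": [0, 0, 0]}, {"offset": [0, 0, -2], "angular": [0, 0, 0]}, {"offset": [0, 0, -3], "angular": [0, 0, 0]}, {"offset": [0, 0, -4], "angular": [0, 0, 0]}]'

```text
clock: 12.7
tool_pos: [573.6, 7.0, 165.3]
tcp_rot: [0.001, 0.846, 0.534, 0.001]
force: [-9.2, 0.4, 26.4]
width: 0.4
finger_force: 13.3
```

The force is rising at 165.3 mm, and 165 is home. One more light push, then release upwards.

Request:
step_arm --commands '[{"offset": [0, 0, -1], "angular": [0, 0, 0]}, {"offset": [0, 0, -1], "angular": [0, 0, 0]}, {"offset": [0, 0, -1], "angular": [0, 0, 0]}]'

```text
clock: 13.08
tool_pos: [573.8, 7.0, 165.2]
tcp_rot: [0.001, 0.846, 0.534, 0.002]
force: [-11.2, -1.0, 28.1]
width: 0.5
finger_force: 14.3
```

Request:
step_arm --commands '[{"offset": [0, 0, 3], "angular": [0, 0, 0]}, {"offset": [0, 0, 6], "angular": [0, 0, 0]}, {"offset": [0, 0, 15], "angular": [0, 0, 0]}, {"offset": [0, 0, 30], "angular": [0, 0, 0]}, {"offset": [0, 0, 50], "angular": [0, 0, 0]}, {"offset": [0, 0, 70], "angular": [0, 0, 0]}, {"offset": [0, 0, 90], "angular": [0, 0, 0]}, {"offset": [0, 0, 90], "angular": [0, 0, 0]}, {"offset": [0, 0, 90], "angular": [0, 0, 0]}]'

```text
clock: 14.2
tool_pos: [572.6, 7.0, 250.7]
tcp_rot: [-0.0, 0.846, 0.534, -0.0]
force: [-0.9, 0.9, 1.0]
width: 0.3
finger_force: 0.0
```

Run:
```python
from h import *
s=robot.state(); print(s["tool_pos"],s["force"],s["clock"])
ims=[]
for n in("side","scene"):
    a,K,o,r=cam(n); p=proj(K,o,r,(572,8,150)).astype(int); q=a[p[1]-40:p[1]+60,p[0]-50:p[0]+50,::-1]
    print(n,p,proj(K,o,r,(572.5,7.3,165)),proj(K,o,r,(572.5,7.3,189)))
    ims.append(cv2.resize(q,(400,400),interpolation=cv2.INTER_CUBIC))
cv2.imwrite("pics/c5.png",np.hstack(ims))
```

```text
[572.56782321   6.95688818 250.69203364] [-0.8555483   0.9433606   1.01049792] 14.2
side [320 190] [320.83403094 184.81710498] [320.7621098  175.94895201]
scene [328 195] [328.95668113 191.00449159] [329.21145637 183.7532297 ]
```

View pics/c5.png

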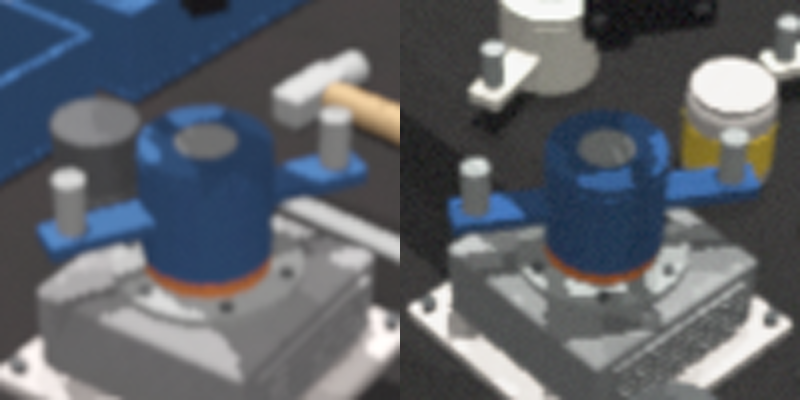

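The cap is at (321.5,185.5) in side and (329,192) in scene, against a predicted home of (320.8,184.8) and (329,191). The yoke is home, level and clear of the arm.

```bash
python3 -c "
from rig import workorder
print(workorder.sign_off())"
```

```text
the job is handed in; nothing more can be done
None
```

The yoke is meshed, pressed fully home, level and released, with about 28 N the highest force read while pressing; the job was handed in at about 14 s, and no verdict came back.

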